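# Open the hopper and hold its spring gate at the mark

## Robot

A 6-joint arm with a two-finger parallel gripper is mounted at the origin on a cart in front of the work surface, level with it; the furniture and walls round the work are solid. World frame = base frame: x ahead of the robot, y to its left, z up, the work surface at z = 0. Lengths are in m, angles in rad, forces in N, time in s.
With the tool pointing down it reaches from about 0.25 to 0.725 m from the base axis. Payload 4 kg.
Tool frame: the origin (TCP) lies at the very end of the fingers, on their centre line; the grasp point (between the pads) lies grasp_offset behind it (grasp_offset is the distance from the TCP to the grasp point, in m); z points along the fingers, y is the line along which they close (so a half turn about z gives the same grasp; the last joint's range is limited). The gripper opens to 85 mm and grips with 20 to 120 N. Pads are 22 mm wide; open, the fingers measure 114 mm over their backs; the gripper's body (76 mm by 85 mm) begins 54 mm behind the grasp point. The pads swing forward as they close: fully open they stand 13 mm farther back than shut.
Start: joints at [0, 0.241, 0.005, 1.335, 0, 1.571], TCP at [0.5, -0, 0.231] pointing down, gripper open.
Joint ranges: [-2.72, 2.72], [-1.05, 1.87], [-1.09, 1.28], [-1.99, 2.15], [-1.42, 1.44], [-3.14, 3.14]. Speed limits (rad/s): [2.79, 2.79, 3.14, 3.14, 3.14, 3.14].

## Interface

Orientations are given as a rotation vector (axis times angle).
In Python, from workcell import * gives the robot as it stands.
- The arm moves only by the shell command python3 -m creep 'ROWS' [FORCE]. ROWS is JSON, a list of rows, each a list of 7 numbers: the shift along the tool's x, y, z normalised to -1 to 1, where 1 is 8 cm, then the turn, a rotation vector about the tool's x, y, z normalised to -1 to 1, where 1 is 90 degrees, then the closure, from 0 (fully open) to 1 (shut). A call has 1 to 20 rows; each row is the pose to reach, as a shift and turn from the pose commanded when the call began, along the tool's axes at that moment; what a row does not reach only later rows make up. A row lasts 1/10 s, in which the tool goes at most 50 mm and 8.59 degrees, less where a joint would pass 70% of its speed; a pose out of reach is approached as far as the arm can. A call with a number of a shift or a turn outside -1 to 1 is refused whole. A call with a gripper value outside its range is refused whole. The fingers move at their own pace and stop on an object; FORCE is the grip in N (left out, the last holds). Time passes only in rows, so rows that repeat a pose let the fingers close. It gives the time, the measured TCP pose, the force, the opening and the grip force at its end, in the units of the state.
- sense(): the state, without advancing time (a new reading comes with each control period).
- capture(name): name is "scene" or "side" or "wrist"; returns a dict with "frame" (400x640x3 uint8, red, green, blue), "depth" (400x640 float32, m along the optical axis (not along the pixel's ray), 0 where there is no reading), "intrinsics" (3x3 intrinsics, pixels), "dist" ([k1, k2, p1, p2, k3] as OpenCV has them; the pictures are not rectified), "T" (4x4, takes a point from camera to world coordinates). Camera axes: x right, y down, z forward; pixel columns grow to the right and rows downward; lengths in m; the calibration is good to about 2 mm. A picture is of the moment at which its call begins.
- sign_off(): hands the job in; it is judged then, once.
Trained networks look in a picture, given as the dict that the camera call returned (one of the last four; its "shot" number tells which), for a name from the list of things; names that differ only in an ending like _2 or _b are one class to them, and where a whole thing is asked for, a point or a joint stands for the part that bears it (a point fixed in the world has none). Each returns a list of dicts, best first, with "p" (0 to 1); they miss things now and then, are a little off and sometimes report something else, mostly with a low value. They report only what shows in the picture. A call takes as long as a camera call.
- spot_in(thing, picture): "extent" ([centre column, centre row, width, height] in pixels, round what is visible of it).
- landmark_of(thing, picture): "uv" ([column, row] in pixels: a listed point, or the origin of a listed thing).
The state is a dict: "time_s": time; "joints": joint angles; "qvel": joint speeds; "joint_torque": joint torques, N m; "position": TCP position; "eef_rot": TCP orientation; "force": force on the tool from outside, world axes, zero at the start; "moment": the same for the moment, N m; "gripper_width": opening from 0.0 (shut) to 1.0 (fully open); "grasp_force": force on a finger pad.
Only numpy, scipy, OpenCV 4.12 (cv2) and the standard library are available. Lean on these libraries where they do the work, as an engineer would, in place of code of your own. Each camera call takes 0.05 s, during which the arm holds its last target. There are 200 camera calls.

## Task

I want to brush out the empty dry-food dispenser: tip its wooden lid up by the lug (about 15 degrees, the opposite edge still resting on the rim), lift it off and lay it gently, lug up, in the middle of the round cork mat. Then pull the dispenser's black spring-loaded gate grip straight out until the yellow line on the gate is level with the red mark on the rail, and keep it there: finish while still holding the gate with the gripper, do not let go. Leave the jars and pots standing where they are.

Things in the scene. Friction and masses are not known exactly. Their poses are not given: they have to be found in the camera images.
- dispenser: Metal dry-food dispenser fixed to the worktop: a round aluminium hopper (80 mm outside, 72 mm inside, its axis through the origin, rim 177 mm above the worktop) on a dark stand about 126 x 116 mm, with 2 guide rails (tops 99 mm high, 36 mm either side of the middle) that run out 156 mm in front of the hopper axis. Origin on the worktop under the hopper's axis; x points away from the front (the gate pulls out along -x), z up. Its yaw varies, front towards the robot.
- hopper_rim (a point): Centre of the hopper's mouth, at rim height, 177 mm above the worktop; axes as the dispenser's. Bottles up to 300 mm high (to the right of straight ahead a pink one of 380 mm) stand on the worktop between it and the robot, and a blender 360 mm high to the right of the mat: travel above or round them.
- gate (a joint): How far the gate is pulled out, m: 0 shut, 0.056 fully out against its stop. A spring pulls it shut: 3.2 N when shut, plus 80 N per metre pulled. It slides along the dispenser's -x. It cannot lock: let go, it shuts.
- gate_grip (a point): On the middle line of the black upright grip block of the gate, 153 mm above the worktop, 92 mm in front of the hopper's axis while the gate is shut; moves with the gate. The block is 16 mm thick along the pull (x), 32 mm wide (y), from 125 to 173 mm above the worktop, free all round (44 mm between it and the hopper); its axes are the dispenser's. Its narrow stem below is 12 x 20 mm.
- gate_index (a point): Outer end of the thin yellow line across the gate below the grip block, on the left rail side (+y of the dispenser), 31 mm from the middle, 100 mm high; moves with the gate. It has the same x in the dispenser's frame as gate_grip.
- mark: Small red clip on the left rail (+y side of the dispenser) with an upright red fin 3 mm thick, 13 mm high; fixed for the run, its place along the rail varies. Origin on the rail's top in the middle plane of the fin; axes as the dispenser's. The gate is at the mark when gate_index and this origin have the same x in the dispenser's frame; 18 to 38 mm from the shut position.
- lid: Loose round wooden lid, 84 mm across, about 90 g: a plug 66 mm across and 6 mm high (sits inside the hopper's mouth, 3 mm play all round) under a disc 7 mm thick that rests on the rim. Origin at the centre of the plug's underside, z up: 171 mm above the worktop when seated. x points from the centre to the lug. The top of the disc is 13 mm above the origin.
- lid_lug (a point): Upright dark wooden lug on top of the lid near its edge, to grip: 8 mm thick along the lid's x, 30 mm wide along y, 32 mm high (13 to 45 mm above the lid's origin). The point is on its middle line, 28 mm from the lid's axis, 35 mm above the lid's origin. It starts on the side away from the robot; its direction varies.
- lid_heel (a point): Edge of the lid opposite the lug, on the underside of the disc, 42 mm from the axis and 6 mm above the lid's origin: the lid tips about this edge.
- mat: Round cork mat, 110 mm across, 5 mm thick, fixed on the worktop. Origin at the centre of its underside.
- spice_a: Spice jar with dark brown cap, 41 mm across, 105 mm high; origin under its centre. Bystander.
- spice_b: Spice jar with green cap, 46 mm across, 106 mm high; origin under its centre. Bystander.
- jar_red: Red jar with black cap, 65 mm across, 82 mm high; origin under its centre. Bystander.
- cream_pot: Low white pot with grey lid, 69 mm across, 41 mm high; origin under its centre. Bystander.

How it is judged:
On the way, in this order (a step that is already met when the one before it is completed fails the run):
1. the lid is tipped up at its lug by at least 9 degrees while the opposite edge is still on the rim (within 20 mm of the seat's height) (angle between lid's own z axis and vertical above 0.16 rad and z of lid_lug in the frame of dispenser above 0.213 m and z of lid_heel in the frame of dispenser between 0.167 and 0.197 m and horizontal distance between lid_heel and dispenser below 0.058 m), for 0.1 s.
2. the lid lies flat, lug up, on the cork mat, its centre within 30 mm of the mat's, let go and at rest (horizontal distance between lid and mat below 0.03 m and height (world z) of lid below 0.009 m and angle between lid's own z axis and vertical below 0.08 rad and contact force between the fingers and lid below 0.1 N and linear speed of lid below 0.02 m/s), for 0.3 s.
At the end, for the whole second after the job is handed in: The gate is held still by the fingers (more than 2 N on it) with its yellow line within 5 mm of the red mark along the rail, through the last second; the lid still lies flat, lug up, on the cork mat, centres within 30 mm (x of gate_index in the frame of mark between -0.005 and 0.005 m and contact force between the fingers and dispenser above 2 N and velocity of joint gate between -0.01 and 0.01 m/s and horizontal distance between lid and mat below 0.03 m and height (world z) of lid below 0.009 m and angle between lid's own z axis and vertical below 0.08 rad); the arm keeps its last pose, push and grip.
It fails at once if a jar or pot is pushed more than 30 mm away or tipped over (distance of any of spice_a, spice_b, jar_red, cream_pot from where it was at the start of the episode above 0.03 m or angle between any of spice_a, spice_b, jar_red, cream_pot's own z axis and vertical above 0.5 rad).
It fails at once if the lid is dropped or slammed down (faster than 0.6 m/s near the worktop) (height (world z) of lid below 0.03 m and linear speed of lid above 0.6 m/s).
It also fails if it takes over 50 s, if anything falls off the work surface, if the arm or the gripper's body presses on something with over 40 N, if the wrist force passes 120 N, or if a joint passes its speed limit or range.

## Working session

There is one attempt and no reset: what is moved stays moved. The work goes in short steps, Python scripts to look and compute and a shell command to move; the robot and the scene stay as the last step left them, time stands still between calls to the robot, and variables do not carry over. Pictures are saved under pics/ and viewed, at most 10 in all, crops included, and the job is handed in when it is done.

```bash
ls; mkdir -p pics; cat > h.py <<'E'
from workcell import *
import numpy as np, cv2
from scipy.spatial.transform import Rotation as R
def ray(c,uv):
    p=cv2.undistortPoints(np.array([[uv]],float),np.array(c["intrinsics"],float),np.array(c["dist"],float))[0,0]
    T=np.array(c["T"]); return T[:3,3],T[:3,:3]@np.array([p[0],p[1],1.])
def atz(c,uv,z):
    o,d=ray(c,uv); return o+d*(z-o[2])/d[2]
def atdepth(c,uv):
    o,d=ray(c,uv); u,v=int(round(uv[0])),int(round(uv[1])); p=c["depth"][max(v-1,0):v+2,max(u-1,0):u+2]; p=p[p>0]
    return o+d*np.median(p) if p.size else None
def tri(obs):
    A=np.zeros((3,3));b=np.zeros(3)
    for o,d in obs:
        d=d/np.linalg.norm(d);P=np.eye(3)-np.outer(d,d);A+=P;b+=P@o
    x=np.linalg.solve(A,b); r=[np.linalg.norm((np.eye(3)-np.outer(d,d)/(d@d))@(x-o)) for o,d in obs]
    return x,max(r)
def save(c,n,crop=None,s=1):
    f=c["frame"]
    if crop: a,b,w,h=crop; f=f[b:b+h,a:a+w]
    cv2.imwrite("pics/"+n,cv2.resize(f[:,:,::-1],None,fx=s,fy=s,interpolation=cv2.INTER_CUBIC))
E
cat > a.py <<'E'
from h import *
np.set_printoptions(precision=4,suppress=True)
cs={n:capture(n) for n in("scene","side","wrist")}
for n in cs: save(cs[n],n+"0.png"); print(n,np.array(cs[n]["T"])[:3,3])
for t in["dispenser","hopper_rim","gate_grip","gate_index","mark","lid","lid_lug","lid_heel","mat","spice_a","spice_b","jar_red","cream_pot"]:
    ob=[]
    for n in cs:
        L=landmark_of(t,cs[n])
        if L: 
            uv=L[0]["uv"];print(t,n,np.round(uv,1),round(L[0]["p"],2),atdepth(cs[n],uv) if 0<=uv[0]<640 and 0<=uv[1]<400 else None)
            if L[0]["p"]>.3: ob.append(ray(cs[n],uv))
    if len(ob)>1: print("   TRI",*tri(ob))
s=sense();print(s)
E
python3 a.py
```

```text
pics
scene [0.1502 0.8854 0.8889]
side [ 0.2571 -0.5886  0.7753]
wrist [0.5    0.0816 0.3731]
dispenser scene [280.3 270.3] 0.71 [0.5922 0.2412 0.0323]
dispenser side [311.6 209.5] 0.67 [0.5897 0.185  0.0331]
   TRI [0.6059 0.2187 0.0017] 0.0018511731536046165
hopper_rim scene [275.5 216.7] 0.78 [0.6078 0.2296 0.1838]
hopper_rim side [310.6 160.9] 0.77 [ 0.4936 -0.0364  0.3652]
   TRI [0.6084 0.2233 0.1748] 0.0043850744253778485
gate_grip scene [303.8 246.1] 0.79 [0.5194 0.2577 0.1639]
gate_grip side [281.7 171.3] 0.51 [ 0.4473 -0.0034  0.3336]
   TRI [0.5276 0.2434 0.1473] 0.00014161186762703528
gate_index scene [295.4 266.8] 0.79 [0.5383 0.2608 0.0928]
gate_index side [248.2 181.5] 0.72 [0.4654 0.3985 0.024 ]
gate_index wrist [309.9 197.4] 0.65 [ 0.4877 -0.0109  0.082 ]
   TRI [0.4822 0.163  0.1653] 0.14094134415380077
mark scene [301.8 273.9] 0.5 [0.5114 0.2784 0.1019]
lid scene [274.1 218.5] 0.75 [0.608  0.2349 0.1825]
lid side [315.4 162.6] 0.52 [ 0.5041 -0.0344  0.3572]
   TRI [0.618  0.2198 0.1658] 0.0006824656083871518
lid_lug scene [262.4 203.7] 0.79 [0.6352 0.2374 0.2141]
l
[... 886 characters left out ...]
[ 0.4886 -0.0416 -0.0013] 0.007471242720839894
cream_pot scene [390.5 198.3] 0.77 [ 0.4808 -0.155   0.0211]
cream_pot wrist [315.8 304.9] 0.88 [ 0.4914 -0.1617  0.0416]
   TRI [ 0.492  -0.1986 -0.0124] 0.003013443421480772
{'time_s': 2.1, 'joints': array([0.    , 0.2406, 0.005 , 1.3352, 0.    , 1.5708]), 'qvel': array([-0.0019, -0.    ,  0.0005,  0.0004, -0.0016, -0.0006]), 'joint_torque': array([  0.0002, -37.2202,  25.2687,   0.0013,   0.0001,   0.    ]), 'position': array([0.5   , 0.    , 0.2313]), 'eef_rot': array([-2.2214, -2.2214, -0.    ]), 'force': array([-0.0243,  0.4441, -0.1633]), 'moment': array([-0.019 , -0.0093, -0.0339]), 'grasp_force': 0.0, 'gripper_width': 0.996237609781235}
```

View scene.

View pics/scene0.png

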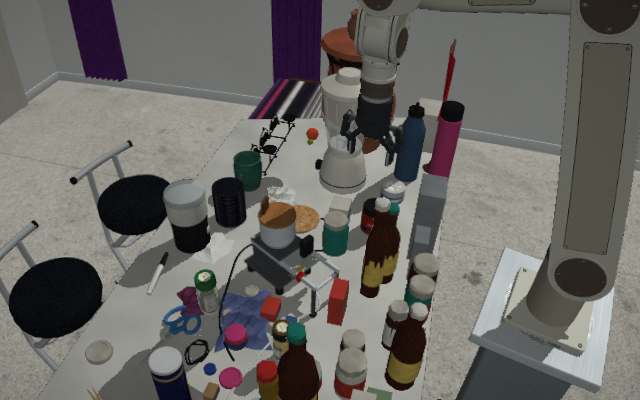

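View pics/side0.png

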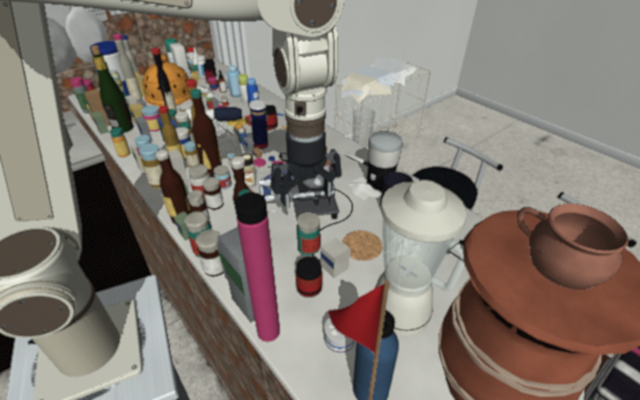

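```bash
python3 -m creep '[[0,0,-0.6,0,0,0,0],[0,0,-1,0,0,0,0],[0.5,0.3,-1,0,0,0,0],[1,0.6,-1,0,0,0,0]]'; python3 -m creep '[[0.5,0,-0.6,0,0,0,0],[0.7,0,-1,0,0,0,0],[0.7,0,-1,0,0,0,0]]'; sed -i 's/for n in("scene","side","wrist")/for n in("wrist",)/; s/+"0.png"/+"1.png"/; s/,"spice_a".*pot"//' a.py; python3 a.py
```

```text
time_s: 2.5
position: [0.5493, 0.0799, 0.3137]
eef_rot: [2.223, 2.216, 0.006]
force: [0.7, 0.8, -0.5]
gripper_width: 1.003
grasp_force: 0.0
time_s: 2.8
position: [0.5497, 0.1396, 0.3972]
eef_rot: [2.213, 2.223, 0.016]
force: [0.6, -0.1, 0.3]
gripper_width: 0.999
grasp_force: 0.0
wrist [0.5481 0.2206 0.5401]
gate_grip wrist [297.9  79.7] 0.74 [0.5259 0.238  0.1731]
gate_index wrist [306.1  59.8] 0.68 [0.5323 0.2655 0.0998]
mark wrist [290.8  45.9] 0.56 [0.5136 0.2812 0.1045]
lid wrist [378.9  96.6] 0.97 [0.6122 0.221  0.1838]
lid_lug wrist [290.6  48.1] 0.63 [0.5138 0.2779 0.1103]
lid_heel wrist [342.2 107.9] 0.96 [0.5738 0.209  0.1787]
mat wrist [387.9 211.8] 0.78 [0.6716 0.0257 0.0043]
{'time_s': 3.3, 'joints': array([ 0.2422,  0.3861,  0.6183,  1.8045, -0.    ,  1.814 ]), 'qvel': array([ 0.0031, -0.001 ,  0.0088,  0.0015, -0.0002,  0.0011]), 'joint_torque': array([  0.0154, -43.8308,  24.9613,   0.0073,   0.001 ,  -0.0004]), 'position': array([0.5477, 0.1353, 0.3907]), 'eef_rot': array([-2.2221, -2.2198,  0.0019]), 'force': array([ 0.3181,  0.9341, -0.6577]), 'moment': array([-0.0117, -0.0159,  0.0122]), 'grasp_force': 0.0, 'gripper_width': 0.9976669147616275}
```

View pics/wrist1.png

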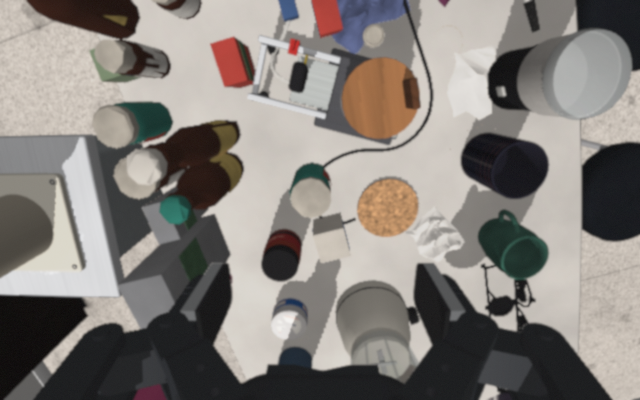

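```bash
cat > cloud.py <<'E'
from h import *
def cloud(c):
    v,u=np.mgrid[0:400,0:640]; p=cv2.undistortPoints(np.stack([u,v],-1).reshape(-1,1,2).astype(float),np.array(c["intrinsics"],float),np.array(c["dist"],float))[:,0]
    d=c["depth"].reshape(-1,1); T=np.array(c["T"]); P=np.c_[p*d,d]@T[:3,:3].T+T[:3,3]; P[d[:,0]<=0]=np.nan
    return P.reshape(400,640,3)
def box(P,u0,u1,v0,v1,z0,z1):
    q=P[v0:v1,u0:u1].reshape(-1,3); q=q[(q[:,2]>z0)&(q[:,2]<z1)]; return q
def rect(q):
    r=cv2.minAreaRect((q[:,:2]*1000).astype(np.float32)); return np.round(np.r_[r[0],r[1],r[2]],1), len(q), np.round(np.median(q[:,2]),4)
E
python3 - <<'E'
from cloud import *
np.set_printoptions(precision=4,suppress=True)
c=capture("wrist");np.save("c1.npy",c,allow_pickle=True);P=cloud(c);print(np.array(c["T"]))
lug=box(P,395,425,70,115,.2,.24);print("lug",rect(lug))
lid=box(P,330,430,45,150,.18,.19);(x,y),r=cv2.minEnclosingCircle((lid[:,:2]*1000).astype(np.float32));print("lid",x,y,r,len(lid),np.median(lid[:,2]))
g=box(P,280,320,55,100,.165,.19);print("grip",rect(g))
f=c["frame"].astype(int);red=(f[...,0]>150)&(f[...,1]<60)&(f[...,2]<60);m=np.zeros_like(red);m[30:60,275:315]=1
q=P[red&m];print("mark",len(q),np.nanmedian(q,0),np.nanmin(q,0),np.nanmax(q,0))
mat=box(P,345,430,170,245,.003,.0075);(x,y),r=cv2.minEnclosingCircle((mat[:,:2]*1000).astype(np.float32));print("mat",x,y,r,len(mat),np.median(mat,0))
ra=box(P,245,340,30,115,.09,.103);print("rails",rect(ra))
save(c,"crop1.png",(235,20,200,140),4)
# tall things near
for nm,b in dict(teal=(285,335,160,220),redj=(255,305,225,285),blend=(330,420,280,360)).items():
    q=box(P,*b,.03,.5);print(nm,q.max(0),q.min(0))
E
```

```text
[[ 1.     -0.0012 -0.0012  0.5483]
 [-0.0015 -0.9488 -0.3159  0.217 ]
 [-0.0007  0.3159 -0.9488  0.5332]
 [ 0.      0.      0.      1.    ]]
lug (array([639.9, 224.4,   7.7,  29.3,   5.9]), 358, np.float64(0.2151))
lid 614.3695068359375 218.79212951660156 42.12728500366211 4801 0.18408243978372463
grip (array([525. , 241.2,  31.6,  16. ,  76.2]), 453, np.float64(0.1721))
mark 74 [0.5169 0.2802 0.1036] [0.5119 0.2738 0.1015] [0.5232 0.2873 0.1129]
mat 659.6783447265625 28.6584415435791 100.3914566040039 2995 [0.6732 0.031  0.0049]
rails (array([508.4, 247.7,  84.9, 121. ,  75.8]), 2757, np.float64(0.0944))
teal [0.567  0.1152 0.106 ] [0.5045 0.0194 0.0301]
redj [ 0.5169 -0.0053  0.0843] [ 0.4541 -0.0678  0.0307]
blend [0.7219 0.1394 0.4166] [ 0.5822 -0.2044  0.03  ]
```

View pics/crop1.png

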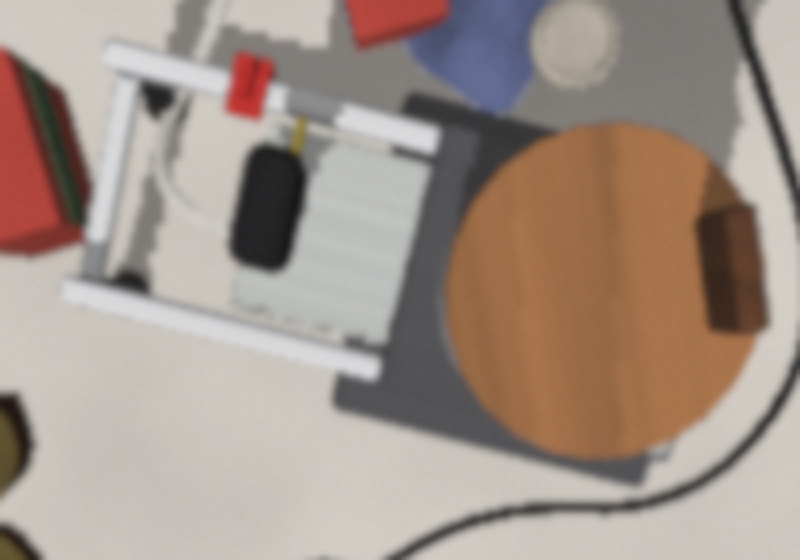

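```bash
python3 - <<'E'
from cloud import *
np.set_printoptions(precision=4,suppress=True)
import workcell; print("go",getattr(workcell,"grasp_offset",None),[x for x in dir(workcell) if not x.startswith('_')])
c=np.load("c1.npy",allow_pickle=True).item();P=cloud(c)
f=c["frame"].astype(int);hs=cv2.cvtColor(c["frame"],cv2.COLOR_RGB2HSV)
m=np.zeros((400,640),bool);m[165:250,345:430]=1
q=P[m&(hs[...,1]>90)];q=q[abs(q[:,2]-.005)<.006];(x,y),r=cv2.minEnclosingCircle((q[:,:2]*1000).astype(np.float32));print("mat",x,y,r,len(q),np.median(q,0),np.percentile(q,[1,99],axis=0))
for z0,z1 in((.04,.12),(.12,.2),(.2,.28),(.28,.4)):
    q=P.reshape(-1,3);q=q[(q[:,2]>z0)&(q[:,2]<z1)&(q[:,0]>.57)&(q[:,0]<.8)&(q[:,1]<.13)&(q[:,1]>-.25)];print(z0,len(q),np.percentile(q,[1,50,99],axis=0) if len(q)>5 else'')
# fin
q=P[30:60,275:315].reshape(-1,3);q=q[(q[:,2]>.106)&(q[:,2]<.12)];a=np.radians(-13.9);ex=np.array([np.cos(a),np.sin(a)]);ey=np.array([-ex[1],ex[0]])
d=q[:,:2]-[.6143,.2189];print("fin",len(q),np.median(d@ex),np.median(d@ey),np.percentile(d@ex,[5,95]))
E
```

```text
go 0.0187 ['Unreachable', 'capture', 'grasp_offset', 'landmark_of', 'sense', 'sign_off', 'spot_in']
mat 670.184814453125 32.55812072753906 53.62746810913086 2739 [0.6702 0.0346 0.0049] [[ 0.6207 -0.0166  0.0027]
 [ 0.7194  0.083   0.0071]]
0.04 4039 [[ 0.5719 -0.1897  0.041 ]
 [ 0.6368 -0.1293  0.0763]
 [ 0.797   0.1276  0.1185]]
0.12 1802 [[ 0.5995 -0.1658  0.1217]
 [ 0.6412 -0.1323  0.1617]
 [ 0.6892 -0.1234  0.1992]]
0.2 404 [[ 0.6235 -0.1284  0.2006]
 [ 0.646  -0.1215  0.2119]
 [ 0.6684 -0.1178  0.2322]]
0.28 0 
fin 28 -0.10974521089404607 0.03841905290482732 [-0.1113 -0.1086]
```

```bash
python3 -m creep '[[0.5,0.5,0.3,0,0,0,0],[1,1,0.5,0,0,0,0],[1,1,0.8,0,0,-0.067,0],[1,1,0.8,0,0,-0.067,0],[1,1,0.8,0,0,-0.067,0]]'; python3 - <<'E'
from cloud import *
np.set_printoptions(precision=4,suppress=True)
c=capture("wrist");P=cloud(c);s=sense();print(s["position"],R.from_rotvec(s["eef_rot"]).as_matrix())
q=P.reshape(-1,3);q=q[(q[:,2]>.2)&(q[:,2]<.225)&(abs(q[:,0]-.64)<.03)&(abs(q[:,1]-.224)<.03)];print(rect(q) if len(q)>5 else len(q))
q=P.reshape(-1,3);q=q[(q[:,2]>.18)&(q[:,2]<.19)&(abs(q[:,0]-.614)<.06)&(abs(q[:,1]-.22)<.06)]
print(cv2.minEnclosingCircle((q[:,:2]*1000).astype(np.float32)) if len(q)>5 else 0)
save(c,"w2.png")
E
```

```text
time_s: 3.85
position: [0.6275, 0.2158, 0.3257]
eef_rot: [-2.101, -2.333, 0.005]
force: [0.1, -0.8, 1.1]
gripper_width: 1.0
grasp_force: 0.0
[0.6276 0.2155 0.3279] [[-0.1038  0.9946 -0.0002]
 [ 0.9946  0.1038 -0.0003]
 [-0.0003 -0.0003 -1.    ]]
(array([641.4, 225.2,   8. ,  29.8,  11.9]), 375, np.float64(0.2155))
((614.2582397460938, 219.01756286621094), 42.05427932739258)
```

View pics/w2.png

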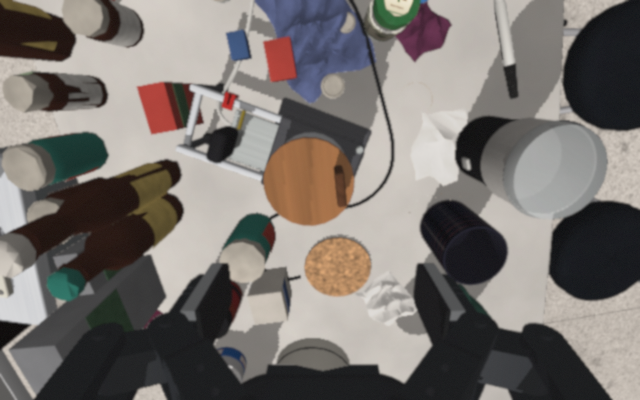

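```bash
python3 -m creep '[[0.095,0.173,0.3,0,0,-0.072,0],[0.095,0.173,0.8,0,0,-0.072,0],[0.095,0.173,1,0,0,-0.072,0],[0.095,0.173,1,0,0,-0.072,0]]' ; python3 -m creep '[[0,0,0.3,0,0,0,0],[0,0,0.55,0,0,0,0],[0,0,0.725,0,0,0,0],[0,0,0.725,0,0,0,0.3],[0,0,0.725,0,0,0,1],[0,0,0.725,0,0,0,1],[0,0,0.725,0,0,0,1],[0,0,0.725,0,0,0,1],[0,0,0.725,0,0,0,1],[0,0,0.725,0,0,0,1],[0,0,0.725,0,0,0,1]]' 40; python3 -c "
from h import *
s=sense();print(s['position'],R.from_rotvec(s['eef_rot']).as_matrix().round(3),s['gripper_width'],s['grasp_force'])"
```

```text
time_s: 4.3
position: [0.6394, 0.2235, 0.2467]
eef_rot: [-1.967, -2.447, 0.004]
force: [-0.1, -0.9, -0.4]
gripper_width: 1.003
grasp_force: 0.0
time_s: 5.4
position: [0.6414, 0.2252, 0.1903]
eef_rot: [1.966, 2.45, 0.002]
force: [0.2, -0.6, 5.2]
gripper_width: 0.089
grasp_force: 39.9
[0.64135775 0.2251781  0.19033325] [[-0.217  0.976  0.002]
 [ 0.976  0.217  0.001]
 [ 0.     0.002 -1.   ]] 0.08878596690045461 39.90939795970917
```

```bash
python3 -m creep '[[0,-0.007,-0.038,-0.028,0,0,1],[0,-0.017,-0.076,-0.056,0,0,1],[0,-0.029,-0.114,-0.084,0,0,1],[0,-0.041,-0.15,-0.111,0,0,1],[0,-0.056,-0.186,-0.139,0,0,1],[0,-0.073,-0.221,-0.167,0,0,1],[0,-0.073,-0.221,-0.167,0,0,1],[0,-0.073,-0.221,-0.167,0,0,1],[0,-0.073,-0.221,-0.167,0,0,1],[0,-0.073,-0.221,-0.167,0,0,1],[0,-0.073,-0.221,-0.167,0,0,1]]' 60; python3 -c "
from cloud import *
s=sense();print(s['position'],R.from_rotvec(s['eef_rot']).as_matrix().round(3),s['gripper_width'],s['grasp_force'])
c=capture('scene');save(c,'s3.png',(200,160,160,120),4)"
```

```text
time_s: 6.5
position: [0.6352, 0.2237, 0.2066]
eef_rot: [1.854, 2.311, 0.303]
force: [-2.2, -0.4, 2.5]
gripper_width: 0.08
grasp_force: 60.5
[0.63522271 0.22373066 0.20657866] [[-0.217  0.943  0.252]
 [ 0.976  0.209  0.056]
 [-0.     0.258 -0.966]] 0.0796174602112096 60.516377091407776
```

View pics/s3.png

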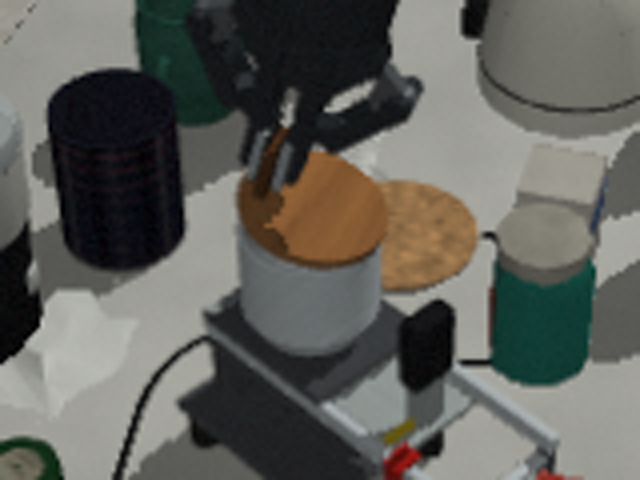

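```bash
python3 -m creep '[[0,0.06,-0.24,0,0,0,1],[0,0.12,-0.48,0,0,0,1],[0,0.2,-0.75,0.06,0,0,1],[0,0.258,-0.966,0.12,0,0,1],[0,0.258,-0.966,0.167,0,0,1],[0,0.258,-0.966,0.167,0,0,1],[0,0.258,-0.966,0.167,0,0,1]]'; python3 -c "
from h import *
s=sense();m=R.from_rotvec(s['eef_rot']).as_matrix();p=s['position'];print(p,m.round(3),s['gripper_width'],s['grasp_force'])
lx=m[:2,1]/np.linalg.norm(m[:2,1]);t=np.array([.670+.028*lx[0],.032+.028*lx[1],0.1]);print(t,m.T@(t-p)/.08)"
```

```text
time_s: 7.25
position: [0.6361, 0.2238, 0.2847]
eef_rot: [-1.966, -2.45, 0.001]
force: [-0.0, 0.6, -0.8]
gripper_width: 0.074
grasp_force: 60.0
[0.63605563 0.22382862 0.28472548] [[-0.216  0.976 -0.001]
 [ 0.976  0.216 -0.   ]
 [-0.    -0.001 -1.   ]] 0.07407827928373355 60.028581619262695
[0.69733677 0.03805813 0.1       ] [-2.43203384  0.24687542  2.30979042]
```

```bash
python3 -m creep '[[-0.4,0.04,0,0,0,0,1],[-0.9,0.1,0,0,0,0,1],[-1,0.1,0,0,0,0,1]]'; python3 -m creep '[[-0.5,0.08,0,0,0,0,1],[-1,0.147,0.3,0,0,0,1],[-1,0.147,0.6,0,0,0,1]]';python3 -m creep '[[-0.43,0,0.4,0,0,0,1],[-0.43,0,0.8,0,0,0,1],[-0.43,0,1,0,0,0,1],[-0.43,0,1,0,0,0,1],[-0.43,0,1,0,0,0,1]]'; python3 -c "
from cloud import *
np.set_printoptions(precision=4,suppress=True)
c=capture('wrist');save(c,'w4.png');
s=sense();m=R.from_rotvec(s['eef_rot']).as_matrix();p=s['position'];print(p,m.round(3),s['gripper_width'],s['grasp_force'])
for t in('lid','mat'):
  for k in landmark_of(t,c)[:1]: print(t,k,atz(c,k['uv'],.0 if t=='mat' else p[2]-.019))"
```

```text
time_s: 7.55
position: [0.6608, 0.1434, 0.2872]
eef_rot: [1.969, 2.444, 0.0]
force: [-0.1, 0.5, -0.5]
gripper_width: 0.078
grasp_force: 60.1
time_s: 7.85
position: [0.6905, 0.0666, 0.2396]
eef_rot: [1.97, 2.44, 0.003]
force: [0.6, 1.5, -1.2]
gripper_width: 0.083
grasp_force: 60.0
time_s: 8.35
position: [0.6962, 0.0386, 0.1599]
eef_rot: [1.965, 2.45, 0.001]
force: [-1.0, 0.2, -0.9]
gripper_width: 0.08
grasp_force: 60.0
[0.697  0.0387 0.161 ] [[-0.217  0.976  0.003]
 [ 0.976  0.217  0.   ]
 [-0.001  0.003 -1.   ]] 0.08191885416581678 60.01887381076813
lid {'uv': [271.9, 246.8], 'p': 0.68} [0.6689 0.0344 0.142 ]
mat {'uv': [296.1, 185.2], 'p': 0.85} [0.6723 0.031  0.    ]
```

View pics/w4.png

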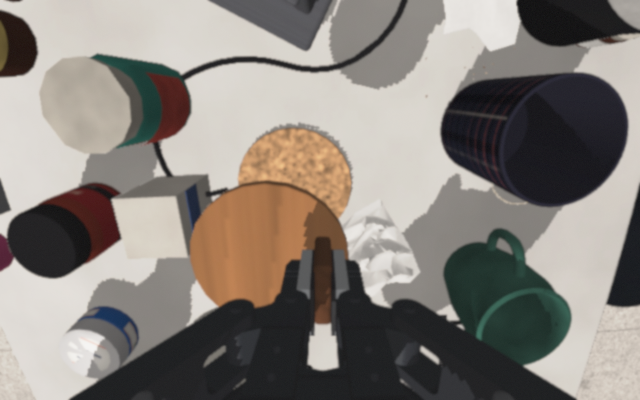

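```bash
python3 -m creep '[[-0.045,0.03,0.4,0,0,0,1],[-0.045,0.03,0.8,0,0,0,1],[-0.045,0.03,1,0,0,0,1]]'; python3 -m creep '[[0,0,0.2,0,0,0,1],[0,0,0.35,0,0,0,1],[0,0,0.5,0,0,0,1],[0,0,0.57,0,0,0,1],[0,0,0.6,0,0,0,1],[0,0,0.6,0,0,0,1]]'; python3 -c "
from h import *
s=sense();print(s['position'],s['force'],R.from_rotvec(s['eef_rot']).as_matrix().round(3))"
```

```text
time_s: 8.8
position: [0.699, 0.0354, 0.0774]
eef_rot: [-1.965, -2.45, 0.001]
force: [-1.2, -0.4, -0.7]
gripper_width: 0.082
grasp_force: 60.0
time_s: 9.4
position: [0.6999, 0.0353, 0.0312]
eef_rot: [1.966, 2.45, 0.0]
force: [-0.1, 0.6, -0.9]
gripper_width: 0.083
grasp_force: 60.0
[0.6998991  0.03525541 0.0311981 ] [-0.09019307  0.5898973  -0.92295345] [[-0.217  0.976  0.   ]
 [ 0.976  0.217  0.   ]
 [-0.     0.    -1.   ]]
```

Lower about 7 mm more, gently, then open and check before rising.

```bash
python3 -m creep '[[0,0,0.02,0,0,0,1],[0,0,0.04,0,0,0,1],[0,0,0.06,0,0,0,1],[0,0,0.075,0,0,0,1],[0,0,0.085,0,0,0,1],[0,0,0.085,0,0,0,1],[0,0,0.085,0,0,0,1]]'; python3 -m creep '[[0,0,0,0,0,0,0.9],[0,0,0,0,0,0,0.8],[0,0,0,0,0,0,0.6],[0,0,0,0,0,0,0.5],[0,0,0,0,0,0,0.5]]' 20; python3 -m creep '[[0,0,-0.3,0,0,0,0.5],[0,0,-0.7,0,0,0,0.5],[0,0,-1,0,0,0,0.3],[0,0,-1,0,0,0,0],[0,0,-1,0,0,0,0]]';python3 -c "
from cloud import *
np.set_printoptions(precision=4,suppress=True)
c=capture('wrist');save(c,'w5.png');s=sense();print(s['position'])
P=cloud(c).reshape(-1,3);q=P[(P[:,2]>.013)&(P[:,2]<.023)&(abs(P[:,0]-.67)<.052)&(abs(P[:,1]-.03)<.052)];print(cv2.minEnclosingCircle((q[:,:2]*1000).astype(np.float32)),np.median(q,0))
A=np.c_[q[:,:2],np.ones(len(q))];print(np.linalg.lstsq(A,q[:,2],rcond=None)[0])"
```

```text
time_s: 10.1
position: [0.6997, 0.0352, 0.0244]
eef_rot: [1.966, 2.45, 0.0]
force: [-0.6, -0.5, 0.4]
gripper_width: 0.083
grasp_force: 60.2
time_s: 10.6
position: [0.6997, 0.0353, 0.0241]
eef_rot: [-1.966, -2.45, -0.0]
force: [0.4, -0.1, 0.3]
gripper_width: 0.499
grasp_force: 0.0
time_s: 11.1
position: [0.7001, 0.0352, 0.1048]
eef_rot: [1.965, 2.449, 0.002]
force: [0.5, 0.8, -0.7]
gripper_width: 0.981
grasp_force: 0.0
[0.6992 0.0352 0.1034]
((672.9673461914062, 29.02376365661621), 42.07695007324219) [0.6703 0.0322 0.0179]
[ 0.0001 -0.0018  0.0179]
```

View pics/w5.png

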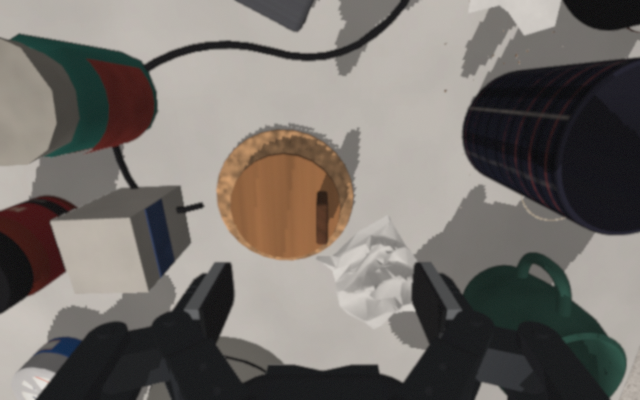

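```bash
python3 - <<'E'
from cloud import *
np.set_printoptions(precision=3,suppress=True)
c=np.load("c1.npy",allow_pickle=True).item();c2=capture("scene")
P=np.r_[cloud(c).reshape(-1,3),cloud(c2).reshape(-1,3)]
q=P[(P[:,0]>.36)&(P[:,0]<.6)&(P[:,1]>.1)&(P[:,1]<.4)&(P[:,2]>.12)&(P[:,2]<.33)]
g=np.round(q[:,:2]/.02).astype(int)
for k in sorted(set(map(tuple,g))):
    m=(g==k).all(1)
    if m.sum()>8: print(np.array(k)*.02,q[m,2].max().round(3),end=' | ')
E
```

```text
[0.36 0.1 ] 0.154 | [0.36 0.12] 0.159 | [0.38 0.1 ] 0.225 | [0.38 0.12] 0.224 | [0.38 0.14] 0.152 | [0.38 0.16] 0.278 | [0.38 0.18] 0.276 | [0.4 0.1] 0.224 | [0.4  0.12] 0.223 | [0.4  0.14] 0.274 | [0.4  0.16] 0.277 | [0.4  0.18] 0.277 | [0.4 0.2] 0.168 | [0.42 0.1 ] 0.162 | [0.42 0.12] 0.161 | [0.42 0.14] 0.178 | [0.42 0.16] 0.275 | [0.42 0.18] 0.272 | [0.52 0.22] 0.174 | [0.52 0.24] 0.175 | [0.52 0.26] 0.175 | [0.54 0.24] 0.174 | [0.54 0.26] 0.174 | [0.58 0.18] 0.185 | [0.58 0.2 ] 0.187 | [0.58 0.22] 0.187 | [0.58 0.24] 0.186 | [0.58 0.26] 0.185 | [0.6  0.18] 0.185 | [0.6 0.2] 0.186 | [0.6  0.22] 0.186 | [0.6  0.24] 0.186 | [0.6  0.26] 0.186 |
```

```bash
python3 -m creep '[[0,0,-0.6,0,0,0,0],[0.3,-0.1,-1,0,0,0,0],[0.5,-0.3,-1,0,0,0,0]]'; python3 -m creep '[[0.5,-0.3,-0.5,0,0,0,0],[1,-0.6,-1,0,0,0,0],[1,-0.6,-1,0,0,0,0]]';python3 -m creep '[[0.5,-0.2,0,0,0,0.08,0.3],[0.6,-0.6,0,0,0,0.16,0.5],[0.6,-0.6,0,0,0,0.24,0.5],[0.6,-0.6,0,0,0,0.294,0.5],[0.6,-0.6,0,0,0,0.294,0.5],[0.6,-0.6,0,0,0,0.294,0.5]]'; cat > g.py <<'E'
from cloud import *
np.set_printoptions(precision=4,suppress=True)
c=capture('wrist');c2=capture('scene');s=sense();p=s['position'];m=R.from_rotvec(s['eef_rot']).as_matrix();print(p,m.round(3))
P=cloud(c).reshape(-1,3);q=P[(P[:,2]>.16)&(P[:,2]<.19)&(abs(P[:,0]-.515)<.04)&(abs(P[:,1]-.243)<.04)];r=rect(q);print(r)
t=np.r_[r[0][:2]/1000,.134];print("to grip /.08",m.T@(t-p)/.08)
Q=cloud(c2).reshape(-1,3);th=np.arctan2(p[1],p[0]);rr=Q[:,:2]@[np.cos(th),np.sin(th)];l=Q[:,:2]@[-np.sin(th),np.cos(th)]
for a in np.arange(.2,.7,.05):
    k=(abs(rr-a)<.025)&(abs(l)<.1)&(Q[:,2]>.29); print(round(a,2),k.sum(),Q[k,2].min() if k.any() else '',end=' | ')
hs=cv2.cvtColor(c['frame'],cv2.COLOR_RGB2HSV);PP=cloud(c)
d=PP[...,:2]-[.6143,.2189];a=np.radians(-13.9);ex=np.array([np.cos(a),np.sin(a)]);ey=np.array([-ex[1],ex[0]]);X=d@ex;Y=d@ey;Z=PP[...,2]
red=(hs[...,1]>170)&((hs[...,0]<6)|(hs[...,0]>174))&(abs(Y-.036)<.015)&(X>-.16)&(X<-.06)&(Z>.085)
k=red&(Z>.107);print("\nred",red.sum(),X[red].min(),X[red].max(),"fin",k.sum(),np.median(X[k]) if k.any() else '')
ye=(hs[...,1]>120)&(abs(hs[...,0].astype(int)-26)<8)&(Y>.0)&(Y<.04)&(X>-.16)&(X<-.06)&(Z>.08)&(Z<.12);print("yel",ye.sum(),np.median(X[ye]) if ye.any() else '')
for t in('mark','gate_index'):
    for w in landmark_of(t,c)[:1]:
        o=atz(c,w['uv'],.1)[:2]-[.6143,.2189];print(t,w,o@ex,o@ey)
v,u=np.where(k|ye); 
if len(u): save(c,'%s.png'%__import__('sys').argv[1],(max(int(np.median(u))-80,0),max(int(np.median(v))-60,0),160,120),4)
E
python3 g.py g1
```

```text
time_s: 11.5
position: [0.6702, 0.07, 0.1882]
eef_rot: [1.963, 2.446, 0.01]
force: [-1.0, 0.9, -0.2]
gripper_width: 1.0
grasp_force: 0.0
time_s: 11.8
position: [0.602, 0.1389, 0.2661]
eef_rot: [1.963, 2.452, 0.002]
force: [1.3, 0.2, 0.0]
gripper_width: 1.0
grasp_force: 0.0
time_s: 12.4
position: [0.5461, 0.1729, 0.263]
eef_rot: [-2.473, -1.937, 0.003]
force: [0.8, 0.1, -0.2]
gripper_width: 0.502
grasp_force: 0.0
[0.5463 0.1729 0.2634] [[ 0.24   0.971 -0.001]
 [ 0.971 -0.24  -0.   ]
 [-0.001 -0.001 -1.   ]]
(array([525. , 241.5,  31.4,  16.3,  75.8]), 986, np.float64(0.172))
to grip /.08 [ 0.7692 -0.4627  1.6169]
0.2 216 0.5305036964362684 | 0.25 1004 0.6525075554893879 | 0.3 834 0.6481749493299416 | 0.35 773 0.6433946115382367 | 0.4 688 0.6399613463578121 | 0.45 586 0.6379036842532966 | 0.5 680 0.31125024159703063 | 0.55 4793 0.29039044519946156 | 0.6 3017 0.2901719033913519 | 0.65 52 0.3283746571076528 | 
red 192 -0.11408914977125334 -0.10408526073806817 fin 49 -0.10924584902757067
yel 52 -0.09165286046885616
mark {'uv': [262.1, 78.7], 'p': 0.6} -0.10915638709722585 0.03493114195901466
gate_index {'uv': [280.4, 91.3], 'p': 0.72} -0.09313066502118234 0.024046826103733248
```

```bash
python3 -m creep '[[0.4,-0.25,0,0,0,0,0.5],[0.77,-0.463,0.2,0,0,0,0.5],[0.77,-0.463,0.5,0,0,0,0.5],[0.77,-0.463,0.8,0,0,0,0.5],[0.77,-0.463,0.8,0,0,0,0.5]]';python3 -m creep '[[0,0,0.3,0,0,0,0.5],[0,0,0.6,0,0,0,0.5],[0,0,0.82,0,0,0,0.5],[0,0,0.82,0,0,0,0.5],[0,0,0.82,0,0,0,1],[0,0,0.82,0,0,0,1],[0,0,0.82,0,0,0,1],[0,0,0.82,0,0,0,1],[0,0,0.82,0,0,0,1]]' 50; python3 g.py g2
```

```text
time_s: 13.1
position: [0.5228, 0.2412, 0.1964]
eef_rot: [-2.472, -1.935, 0.012]
force: [-1.0, -0.1, -1.4]
gripper_width: 0.503
grasp_force: 0.0
time_s: 14.0
position: [0.5251, 0.2426, 0.1366]
eef_rot: [-2.474, -1.935, -0.003]
force: [-3.7, -0.7, 6.1]
gripper_width: 0.185
grasp_force: 50.3
[0.5251 0.2426 0.1366] [[ 0.241  0.97   0.001]
 [ 0.97  -0.241  0.002]
 [ 0.002  0.001 -1.   ]]
(array([518.5, 243.9,  31.3,  71.8,  77. ]), 7713, np.float64(0.1735))
to grip /.08 [-0.004  -0.0837  0.032 ]
0.2 204 0.4767888888287015 | 0.25 1300 0.5842884734048235 | 0.3 2122 0.6013426256972071 | 0.35 2483 0.5814324192450493 | 0.4 2518 0.5590200011672786 | 0.45 2343 0.5438103631292234 | 0.5 2122 0.5180296647320937 | 0.55 4500 0.29016073983117463 | 0.6 3727 0.29007222143837363 | 0.65 0  | 
red 543 -0.11517461597244125 -0.10450472119703458 fin 131 -0.10974391914494756
yel 140 -0.0919387026747771
mark {'uv': [288.1, 178.5], 'p': 0.61} -0.11166753750398131 0.037764790785581294
gate_index {'uv': [319.0, 192.7], 'p': 0.58} -0.09396992019629402 0.02922403588097742
```

```bash
python3 -m creep '[[0,-0.06,0,0,0,0,1],[0,-0.12,0,0,0,0,1],[0,-0.18,0,0,0,0,1],[0,-0.225,0,0,0,0,1],[0,-0.225,0,0,0,0,1],[0,-0.225,0,0,0,0,1],[0,-0.225,0,0,0,0,1]]'; python3 g.py g3
```

```text
time_s: 14.9
position: [0.51, 0.2465, 0.1366]
eef_rot: [2.473, 1.932, 0.008]
force: [4.5, -1.3, 6.0]
gripper_width: 0.181
grasp_force: 50.0
[0.51   0.2465 0.1366] [[ 0.242  0.97   0.006]
 [ 0.97  -0.242  0.001]
 [ 0.002  0.005 -1.   ]]
(array([511.6, 245.9,  31.6,  80.9,  77.4]), 8135, np.float64(0.1738))
to grip /.08 [-0.0018  0.0213  0.0323]
0.2 317 0.4950680530493601 | 0.25 1750 0.6087580068754972 | 0.3 2214 0.6004181907343364 | 0.35 2598 0.5801159808195254 | 0.4 2580 0.5572262217582069 | 0.45 2353 0.542073459290757 | 0.5 2369 0.41251463991056975 | 0.55 5098 0.2901186855926988 | 0.6 2605 0.2902249261471511 | 0.65 0  | 
red 516 -0.11511911168031169 -0.1053719948946598 fin 112 -0.10984288855978207
yel 105 -0.10767816844097175
mark {'uv': [312.9, 182.5], 'p': 0.55} -0.11289216344244839 0.035497513898084546
gate_index {'uv': [318.8, 191.5], 'p': 0.6} -0.10952480330062253 0.03008037994693245
```

View pics/g3.png

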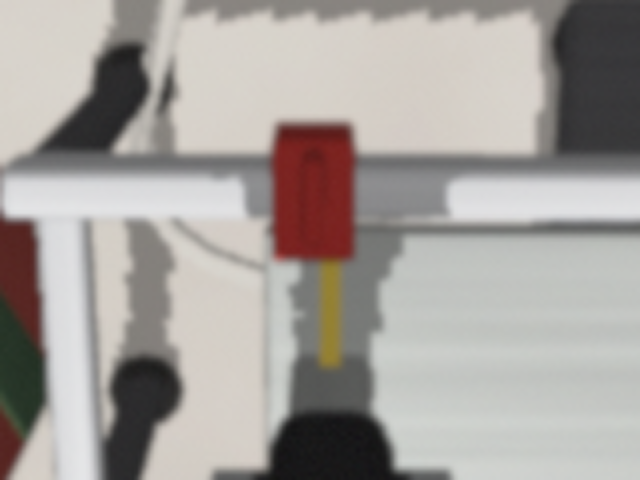

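```bash
python3 -m creep '[[0,-0.03,0,0,0,0,1],[0,-0.03,0,0,0,0,1],[0,-0.03,0,0,0,0,1],[0,-0.03,0,0,0,0,1],[0,-0.03,0,0,0,0,1],[0,-0.03,0,0,0,0,1]]'; python3 g.py g4 | grep -E "red|yel|mark|index"; python3 -c "
from h import *
c=capture('scene');save(c,'s5.png',(180,120,240,180),3.3);s=sense();print(s['grasp_force'],s['qvel'].round(3),s['time_s'])"
```

```text
time_s: 15.7
position: [0.5077, 0.247, 0.1366]
eef_rot: [2.473, 1.932, 0.009]
force: [4.4, -2.0, 5.9]
gripper_width: 0.185
grasp_force: 50.0
red 527 -0.11508201458259854 -0.10534447409371588 fin 111 -0.10997738918012945
yel 104 -0.1099544916674865
mark {'uv': [321.3, 182.2], 'p': 0.89} -0.11032758591941283 0.03567279942331663
gate_index {'uv': [320.3, 192.8], 'p': 0.59} -0.11093156889018985 0.029304512247152473
49.95305299758911 [-0.     0.001  0.001 -0.    -0.002 -0.001] 15.95
```

View pics/s5.png

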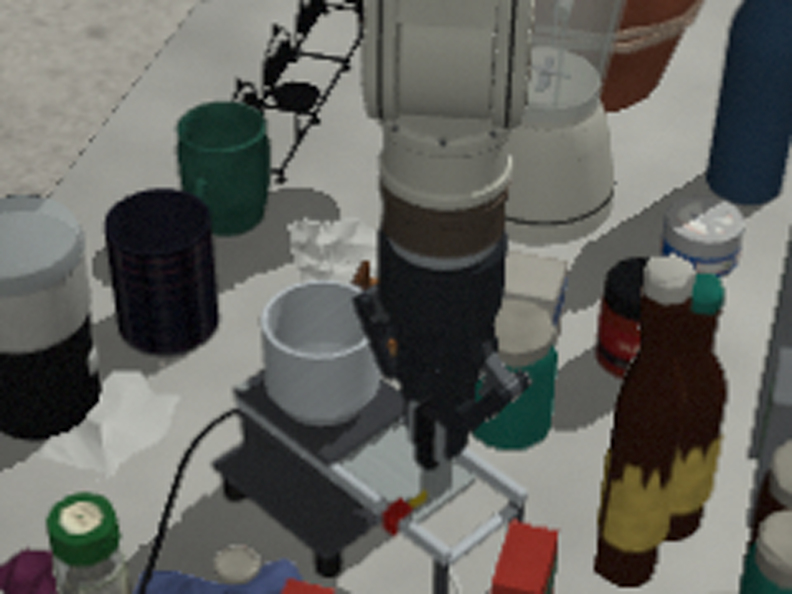

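The picture shows the hopper open at (320,330), the fingers holding the grip at (435,440), the yellow line meeting the red mark at (400,512), and all the bystanders in view standing. The measured x positions of line and mark agree to under 1 mm, so I'm handing in.

```bash
python3 -c "
from workcell import *
print(sign_off())"
```

```text
the job is handed in; nothing more can be done
None
```

The job is handed in, with no verdict shown: the lid was tipped, lifted off and laid flat, lug up, about 4 mm off the mat's centre, and the gripper is still holding the gate with its yellow line within about 1 mm of the red mark (my camera measurements).

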